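Power up, zero and start a triaxial test

ROBOT

A 6-joint arm with a two-finger parallel gripper is mounted at the origin on the work surface. World frame = base frame: x ahead of the robot, y to its left, z up, the work surface at z = 0. Lengths are in m, angles in rad, forces in N, time in s.
With the tool pointing down it reaches from about 0.4 to 0.925 m from the base axis. Payload 3.4 kg.
Tool frame: the origin (TCP) lies on the centre line of the jaws, within the pads' length; the fingertips stand 17 mm ahead of it and the grasp point (between the pads) lies 2 mm behind it; z points along the fingers, y is the direction in which the jaws open and shut (so a half turn about z gives the same grasp; the last joint's range is limited). The gripper opens to 85 mm and grips with 20 to 120 N. Pads are 22 mm wide; open, the fingers measure 114 mm over their backs; the gripper's body (76 mm by 85 mm) begins 54 mm behind the grasp point. The pads swing forward as they close: fully open they stand 13 mm farther back than shut.
Start: joints at [-1.177, 0.307, 1.506, -0, 1.328, -0.073], TCP at [0.259, -0.513, 0.248] pointing down, gripper open.
Joint ranges: [-3.12, 3.12], [-1.05, 2.28], [0.14, 2.33], [-1.42, 4.57], [0.1, 2.73], [-2.68, 2.68]. Speed limits (rad/s): [2.57, 2.57, 3.14, 3.14, 3.14, 3.14].

INTERFACE

Orientations are given as a unit quaternion [w, x, y, z].
In Python, from cell import get_state, read_camera, camera_model, sign_off, look_for gives the robot as it stands.
- The arm moves only by the shell command python3 -m crank 'ROWS' [OPENING]. ROWS is JSON, a list of rows, each an object with "slide": the shift along the tool's x, y, z in cm, a list of three; "twist": the turn about the tool's z in degrees. A call has 1 to 5 rows; each row shifts and turns the commanded pose from where the row before left it, along the tool's axes as they then stand; what a row does not reach is not made up. A row lasts 1/10 s, in which the tool goes at most 50 mm and 8.59 degrees, less where a joint would pass 70% of its speed; a pose out of reach is approached as far as the arm can. A call with a gripper value outside its range is refused whole. OPENING is the gripper command: -1 is fully open, 1 is shut, values between are in proportion, set as the call begins (- or left out, the last holds). The fingers move at their own pace and stop on an object; the grip force is fixed at half the most. Time passes only in rows, so rows that do not move let the fingers close. It gives the time, the measured TCP pose, the force and the opening at its end, in the units of the state.
- get_state(): the state, without advancing time (a new reading comes with each control period).
- read_camera(name): name is "scene" or "top" or "wrist"; returns (picture, depth): 384x512x3 uint8, red, green, blue; 384x512 float32, m along the optical axis (not along the pixel's ray), 0 where there is no reading.
- camera_model(name): a dict with "K" (3x3 intrinsics, pixels), "pose" (4x4, takes a point from camera to world coordinates). Camera axes: x right, y down, z forward; pixel columns grow to the right and rows downward; lengths in m; the calibration is good to about 2 mm. A picture is of the moment at which its call begins: read the wrist's pose just before it. camera_model takes no time and is no camera call; for the wrist camera it gives the pose at the moment of the call.
- sign_off(): hands the job in, once; it reports no verdict.
Trained networks look in the newest picture that a camera, given by its name, has taken for a name from the list of things; names that differ only in an ending like _2 or _b are one class to them, and where a whole thing is asked for, a point or a joint stands for the part that bears it (a point fixed in the world has none). Each returns a list of dicts, best first, with "conf" (0 to 1); they miss things now and then, are a little off and sometimes report something else, mostly with a low value. They report only what shows in the picture. A call takes as long as a camera call.
- look_for(target, camera): "position" ([x, y, z] in m, in the coordinates of the camera as it stood for that picture, good to about 4 mm: the middle of the surface that is visible of it).
The state is a dict: "t": time; "joint_pos": joint angles; "qd": joint speeds; "joint_torque": joint torques, N m; "tool_pos": TCP position; "tcp_rot": TCP orientation; "wrist_force": force on the tool from outside, world axes, zero at the start; "torque": the same for the moment, N m; "finger_gap": opening from 0.0 (shut) to 1.0 (fully open).
Only numpy, scipy, OpenCV 4.12 (cv2) and the standard library are available. Lean on these libraries where they do the work, as an engineer would, in place of code of your own. Each camera call takes 0.05 s, during which the arm holds its last target. There are 200 camera calls.

TASK

Get the triaxial test running: press the green-marked half of the load indicator's black mains rocker right down to switch it on, then press the yellow zero key fully down and let it come back up, then press the green start button of the drive box fully in so that it stays in. Do it all by pressing with the fingertips: press none of the other controls, pick nothing up, and leave both instruments and everything else on the mat where they stand.

Things in the scene. Friction and masses are not known exactly. Their poses are not given: they have to be found in the camera images.
- indicator: Load indicator: loose grey case with a blue panel, sizes in mm: 250 wide (y), 160 deep (x), 46 high in front, 83 at the back, 1.6 kg. Origin: middle of its underside; x to its rear, y to the operator's left, z up. The panel slopes 15 degrees towards the operator. Along its front a row of square keys (left to right white, white, YELLOW, white, 38 apart), then the black mains rocker
- power_rocker (a joint): mains rocker at the right-hand end of the indicator's panel: black, 36 mm long front to back, 24 mm wide, V-shaped top, hinged across its middle. 0 = off (front half parallel to the panel, green-marked rear half raised 23 degrees), 0.40 rad = fully on (rear half parallel to it). It stays where it is left; about 3 N on the raised half turns it
- rocker_on_half (a point): point on the green-marked rear half of the rocker, 12 mm behind the hinge line (its outer end is 18 mm behind). While off, z is the outward normal of the panel, x up the slope to the rear, y to the left along the panel; these axes turn with the rocker. The hinge line is 5.5 mm above the panel; switching on lowers this point 4.7 mm along -z. The nearest key is 60 mm to the left
- zero_key (a joint): the yellow zero key, joint value 0 = up, 0.0035 m = fully down; sprung, about 3 N at the bottom, springs back up when let go
- zero_key_top (a point): centre of the top face of the yellow key, 20 x 20 mm, standing 7 mm above the panel when up. z is the outward normal of the panel (the key moves along -z), x up the slope, y to the left along the row
- key_a (a joint): white key, far left of the row, like the zero key; not to be pressed; joint value 0 = up, 0.0035 m = fully down
- key_b (a joint): white key just left of the yellow one; not to be pressed; joint value 0 = up, 0.0035 m = fully down
- key_c (a joint): white key just right of the yellow one; not to be pressed; joint value 0 = up, 0.0035 m = fully down
- drive_box: Load frame's drive control: loose cream case, mm: 220 wide (y), 170 deep (x), 51 high in front, 90 at the back, 2.4 kg; origin and axes like the indicator's, panel slope 15 degrees. Along its front, left to right: red stop, green start (50 apart), red mushroom on a yellow disc; behind them a lamp, a dial 14 high and a display. It and the indicator stand side by side, either one on the left
- start_button (a joint): green start button, linked to the red one in the manner of a mechanical motor starter: 0 = out, 0.006 m = fully in (running). Stays where it is left; about 3 N pushes it in, and the red one comes out as it goes in
- start_top (a point): centre of the green button's round face, 24 mm across, standing 13 mm above the panel when out and 7 mm when in. z is the outward normal of the panel (the button moves along -z), x up the slope, y to the left
- stop_button (a joint): red stop button beside it, 24 mm across: 0 = in (its state at the start, face 7 mm above the panel), 0.006 m = out
- stop_mushroom (a joint): emergency stop mushroom, 40 mm across, standing 34 mm above the panel, 90 mm to the right of the green button: 0 = up, 0.005 m = down; not to be pressed
- tin_a: lidded aluminium moisture tin, 61 mm across, 44 mm tall, standing between the two instruments. Bystander, loose, stands clear of the instruments
- tin_b: a second tin like tin_a, further back. Bystander, loose, stands clear of the instruments
- dial_gauge: round dial gauge lying flat, 58 mm across and 23 mm thick, with a 45 mm stem along its x, between the instruments. Bystander, loose, stands clear of the instruments
- specimen: standing brown soil specimen on a porous disc, 38 mm across, 82 mm tall, at the right-hand end of the red mat. Bystander, loose, stands clear of the instruments
- weight: brass 500 g weight with a knob, 44 mm across, 69 mm tall, at the left-hand end of the red mat. Bystander, loose, stands clear of the instruments
- spatula: wood-handled palette knife lying on the mat, 230 mm long, 16 mm high, nearest the robot, left. Bystander, loose, stands clear of the instruments
- wrench: spanner lying on the mat, 170 mm long, nearest the robot, right. Bystander, loose, stands clear of the instruments
- marker: marker pen lying at the left-hand end of the mat, 130 mm long, 18 mm thick. Bystander, loose, stands clear of the instruments

How it is judged:
By the outcome, as a careful person would: the job done as asked, in the order asked, and still so for the second after the job is handed in, with the robot touching nothing.
It also fails if it takes over 45 s, if anything falls off the work surface, if the arm or the gripper's body presses on something with over 40 N, if the wrist force passes 120 N, or if a joint passes its speed limit or range.

## Working session

There is one attempt and no reset: what is moved stays moved. The work goes in short steps, Python scripts to look and compute and a shell command to move; the robot and the scene stay as the last step left them, time stands still between calls to the robot, and variables do not carry over. Pictures are saved under pics/ and viewed, about 8 in all and at most 12, crops included, and the job is handed in when it is done.

```bash
ls; mkdir -p pics; cat > h.py <<'E'
import numpy as np, cv2
from cell import *
from scipy.spatial.transform import Rotation as R
def snap(cam,name):
    M=camera_model(cam); p,d=read_camera(cam)
    cv2.imwrite(f'pics/{name}.png',p[:,:,::-1]); np.savez(f'pics/{name}.npz',p=p,d=d,K=M['K'],T=M['pose'])
    return p,d,np.array(M['K']),np.array(M['pose'])
def pts(d,K,T):
    v,u=np.mgrid[:d.shape[0],:d.shape[1]]
    c=np.stack([(u-K[0,2])/K[0,0]*d,(v-K[1,2])/K[1,1]*d,d],-1)
    return c@T[:3,:3].T+T[:3,3]
E
python3 - <<'E'
from h import *
s=get_state();print(s['t'],s['tool_pos'],s['tcp_rot'],s['finger_gap'])
print(R.from_quat(np.roll(s['tcp_rot'],-1)).as_matrix().round(3))
p,d,K,T=snap('top','top0')
print(T.round(3))
for n in ['rocker_on_half','zero_key_top','start_top','indicator','drive_box']:
    for r in look_for(n,'top')[:2]:
        print(n,r['conf'],(T[:3,:3]@r['position']+T[:3,3]).round(4))
cv2.imwrite('pics/top0b.png',cv2.resize(p[:,:,::-1],(800,600)))
E
```

```text
pics
0.0 [ 0.25901248 -0.51260097  0.24738978] [-1.00878163e-03  9.72771125e-01  2.31765615e-01 -1.45470241e-04] 0.9987776082014701
[[ 0.893  0.451 -0.001]
 [ 0.451 -0.893  0.002]
 [ 0.    -0.002 -1.   ]]
[[-0.022 -0.989  0.148  0.365]
 [-0.999  0.018 -0.027  0.022]
 [ 0.024 -0.148 -0.989  1.25 ]
 [ 0.     0.     0.     1.   ]]
rocker_on_half 0.46 [ 0.5547 -0.3213  0.066 ]
zero_key_top 0.36 [ 0.5033 -0.223   0.0588]
indicator 0.81 [ 0.5509 -0.221   0.0694]
drive_box 0.63 [0.6056 0.2368 0.0734]
```

View pics/top0b.png

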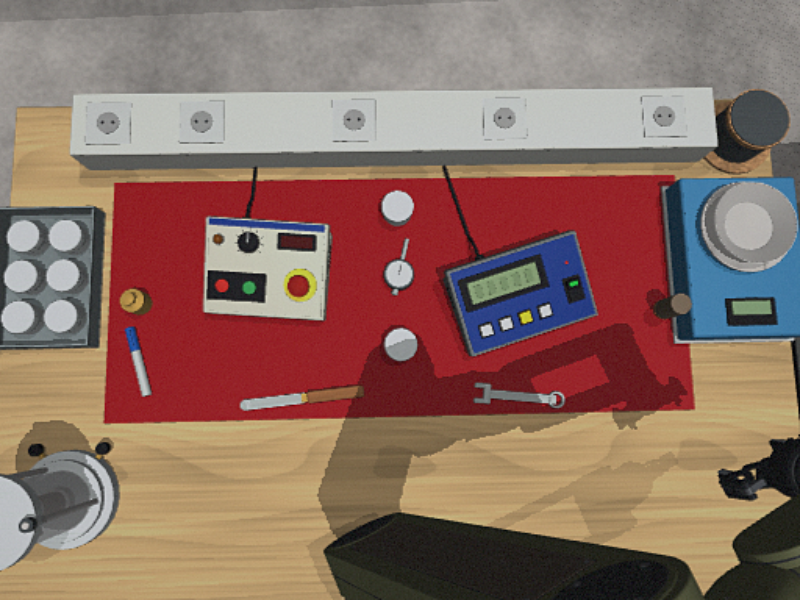

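The top view shows the drive box on the left, with green start at about (249,288), red stop at (221,286) and the mushroom at (299,286). The indicator is on the right, yawed about 15°, with the yellow key at about (526,317) and the rocker at (574,288). I'll take metric positions and panel axes from this picture.

```bash
cat > m.py <<'E'
from h import *
def blob(p,P,hsvlo,hsvhi,box):
    h=cv2.cvtColor(p,cv2.COLOR_RGB2HSV); m=cv2.inRange(h,hsvlo,hsvhi)
    k=np.zeros_like(m);x0,y0,x1,y1=box;k[y0:y1,x0:x1]=1
    n,l,st,c=cv2.connectedComponentsWithStats(m*k)
    return [(c[i].round(1),st[i,4],np.median(P[l==i],0).round(4)) for i in np.argsort(-st[1:,4])[:5]+1]
E
python3 - <<'E'
from m import *
z=np.load('pics/top0.npz');p,d,K,T=z['p'],z['d'],z['K'],z['T'];P=pts(d,K,T)
print('white',*blob(p,P,(0,0,190),(180,50,255),(300,195,360,220)),sep='\n')
print('yel',*blob(p,P,(20,120,120),(35,255,255),(300,190,380,220)),sep='\n')
print('green',*blob(p,P,(45,100,60),(85,255,255),(355,170,380,195)),sep='\n')
print('start',*blob(p,P,(45,80,40),(85,255,255),(130,170,175,195)),sep='\n')
print('stop',*blob(p,P,(0,150,100),(10,255,255),(134,175,150,192)),sep='\n')
h=cv2.cvtColor(p,cv2.COLOR_RGB2HSV)
for n,lo,hi,b in [('ind',(105,120,40),(130,255,255),(280,140,385,230)),('box',(15,10,120),(40,90,255),(128,150,212,206))]:
    m=cv2.inRange(h,lo,hi);k=np.zeros_like(m);k[b[1]:b[3],b[0]:b[2]]=1;m=(m*k>0)&(P[...,2]>.04)
    Q=P[m];A=np.c_[Q[:,:2],np.ones(len(Q))];c=np.linalg.lstsq(A,Q[:,2],rcond=None)[0]
    r=Q[:,2]-A@c;g=abs(r)<.004;c=np.linalg.lstsq(A[g],Q[g,2],rcond=None)[0]
    rect=cv2.minAreaRect((Q[:,:2]*1000).astype(np.float32))
    print(n,len(Q),c.round(4),'slope',np.degrees(np.arctan(np.hypot(*c[:2]))),'yaw',np.degrees(np.arctan2(c[1],c[0])),rect,np.std((Q[:,2]-A@c)[g]))
E
```

```text
white
(array([311.3, 211. ]), np.int32(41), array([ 0.4808, -0.1549,  0.0618]))
(array([323.8, 206.9]), np.int32(40), array([ 0.4917, -0.1922,  0.0604]))
(array([348.9, 198.5]), np.int32(39), array([ 0.5135, -0.2654,  0.0609]))
yel
(array([336.2, 202.6]), np.int32(44), array([ 0.5027, -0.2273,  0.0608]))
green
(array([366.7, 181. ]), np.int32(21), array([ 0.5621, -0.3162,  0.0724]))
start
(array([158.9, 183.7]), np.int32(67), array([0.5643, 0.2715, 0.0736]))
stop
(array([141.6, 182.3]), np.int32(55), array([0.5708, 0.3202, 0.0682]))
ind 2698 [0.1358 0.1831 0.0359] slope 12.84182221815993 yaw 53.440823869746005 ((514.8268432617188, -143.69924926757812), (161.78271484375, 417.4506530761719), 20.909509658813477) 0.001789917932619433
box 2394 [ 0.0311 -0.1222  0.0812] slope 7.189360396357843 yaw -75.70656007399286 ((553.0164184570312, 162.11279296875), (417.9189147949219, 212.50198364257812), 63.53219223022461) 0.001650910225921482
```

```bash
python3 -m crank '[{"slide":[4.5,-1.5,0],"twist":0},{"slide":[4.5,-1.5,0],"twist":0},{"slide":[4.5,-1.5,0],"twist":0},{"slide":[4.5,-1.5,0],"twist":0},{"slide":[4.5,-1.5,0],"twist":0}]' 1
python3 -m crank '[{"slide":[3,-1.5,0],"twist":0},{"slide":[3,-1.5,0],"twist":0},{"slide":[0,0,0],"twist":5},{"slide":[0,0,0],"twist":5.3},{"slide":[0,0,0],"twist":0}]'
cat > w.py <<'E'
import sys
from m import *
def look(name):
    s=get_state();p,d,K,T=snap('wrist',name);P=pts(d,K,T)
    M=R.from_quat(np.roll(s['tcp_rot'],-1)).as_matrix()
    print('tcp',s['tool_pos'].round(4) if hasattr(s['tool_pos'],'round') else s['tool_pos'],'yaw',np.degrees(np.arctan2(M[1,0],M[0,0])).round(2),'gap',s['finger_gap'],'F',np.round(s['wrist_force'],1),'t',s['t'])
    H,W=d.shape
    for n,lo,hi,a in [('yel',(20,120,100),(35,255,255),0),('grn',(45,80,40),(85,255,255),0),('white',(0,0,170),(180,50,255),0)]:
        print(n,*blob(p,P,lo,hi,(0,0,W,H)),sep='\n')
    return p,d,K,T,P,np.array(s['tool_pos']),M
if __name__=='__main__': look(sys.argv[1])
E
python3 w.py w1
```

```text
t: 0.8
tool_pos: [0.4273, -0.3435, 0.2484]
tcp_rot: [0.0, 0.973, 0.232, 0.0]
wrist_force: [0.3, -0.8, 0.1]
finger_gap: 0.146
t: 1.3
tool_pos: [0.4665, -0.2905, 0.2483]
tcp_rot: [-0.0, 0.99, 0.144, -0.0]
wrist_force: [0.0, 0.4, -0.7]
finger_gap: -0.002
tcp [ 0.4665 -0.2905  0.2483] yaw 16.55 gap -0.0024001444306462516 F [ 0.   0.4 -0.7] t 1.3
yel
(array([210.5, 126.1]), np.int32(355), array([ 0.5049, -0.2271,  0.0608]))
grn
(array([142.2,  57.8]), np.int32(1330), array([ 0.5527, -0.146 ,  0.0763]))
(array([186.8,  63.4]), np.int32(355), array([ 0.5582, -0.1894,  0.0745]))
(array([228.9,  51. ]), np.int32(220), array([ 0.5833, -0.23  ,  0.0778]))
(array([206.8,  54.5]), np.int32(216), array([ 0.5751, -0.2092,  0.0773]))
(array([301.5,  97.8]), np.int32(193), array([ 0.5627, -0.3147,  0.0729]))
white
(array([ 16.9, 105. ]), np.int32(1669), array([ 0.4625, -0.0032,  0.0479]))
(array([183.2, 214.3]), np.int32(1225), array([ 0.3624, -0.2106,  0.0112]))
(array([178. , 127.5]), np.int32(272), array([ 0.4926, -0.1918,  0.0609]))
(array([243.9, 126.2]), np.int32(238), array([ 0.5157, -0.2639,  0.0613]))
(array([144.3, 127. ]), np.int32(225), array([ 0.4824, -0.1548,  0.0612]))
```

View pics/w1.png

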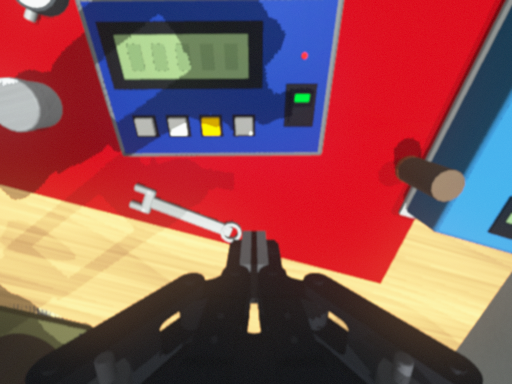

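The wrist view has the yellow key at (210,126), the rocker at about (301,105) with its green mark at (302,98), and the shut fingertips at (255,240). It agrees with the top view to within 2 mm. Next I'll profile the rocker in panel axes to find its hinge.

```bash
python3 - <<'E'
from h import *
z=np.load('pics/w1.npz');p,d,K,T=z['p'],z['d'],z['K'],z['T'];P=pts(d,K,T)
a=np.radians(16.9);ux=np.array([np.cos(a),np.sin(a)]);uy=np.array([-ux[1],ux[0]])
o=np.array([.504,-.2272]);q=P[...,:2]-o;X=q@ux*1000;Y=q@uy*1000;Z=P[...,2]*1000
# panel plane height profile between keys & rocker vs on rocker
for n,c,w in [('panel',-65,6),('rocker',-99,5),('panelR',-120,5),('yel',0,5)]:
    print(n,[(x,round(float(np.median(Z[m])),1)) for x in range(-24,60,4) if (m:=(abs(Y-c)<w)&(abs(X-x)<2)).sum()>2])
m=cv2.inRange(p.max(2),0,40)>0
m&=(abs(Y+99)<30)&(abs(X-25)<40)
print('black',np.percentile(X[m],[1,99]),np.percentile(Y[m],[1,50,99]))
g=p[70:140,270:340];cv2.imwrite('pics/crop1.png',cv2.resize(g[:,:,::-1],(560,560),interpolation=cv2.INTER_CUBIC))
# fingertip geometry
f=(Z>200)&(d>0);v,u=np.nonzero(f);print('tip row',v.min())
M=R.from_quat(np.roll(get_state()['tcp_rot'],-1)).as_matrix();L=(P-np.array(get_state()['tool_pos']))@M*1000
f=(L[...,2]>0)&(L[...,2]<25)&(abs(L[...,0])<40);print(f.sum(),np.percentile(L[f],[1,50,99],axis=0).round(1))
E
```

```text
panel [(-24, 48.0), (-20, 49.2), (-16, 50.8), (-12, 51.8), (-8, 52.5), (-4, 53.6), (0, 54.5), (4, 55.6), (8, 56.9), (12, 57.8), (16, 58.9), (20, 59.9), (24, 60.7), (28, 62.4), (32, 63.6), (36, 64.6), (40, 65.1), (44, 66.5), (48, 67.6), (52, 68.8), (56, 69.6)]
rocker [(-24, 48.4), (-20, 49.3), (-16, 50.5), (-12, 51.4), (-8, 52.5), (-4, 53.7), (0, 55.2), (4, 58.1), (8, 62.0), (12, 62.7), (16, 63.9), (20, 64.9), (24, 67.2), (28, 70.6), (32, 74.1), (36, 75.6), (40, 69.6), (44, 67.7), (48, 67.8), (52, 68.3), (56, 69.7)]
panelR [(-24, 48.1), (-20, 49.0), (-16, 50.8), (-12, 51.8), (-8, 52.5), (-4, 53.8), (0, 54.6), (4, 55.8), (8, 56.8), (12, 58.5), (16, 59.3), (20, 60.2), (24, 61.4), (28, 62.5), (32, 63.3), (36, 64.9), (40, 65.6), (44, 66.9), (48, 67.7), (52, 68.6), (56, 69.6)]
yel [(-24, 48.4), (-20, 49.3), (-16, 50.2), (-12, 51.7), (-8, 58.9), (-4, 59.7), (0, 61.3), (4, 62.2), (8, 62.8), (12, 59.2), (16, 59.1), (20, 60.1), (24, 61.2), (28, 62.0), (32, 63.2), (36, 64.4), (40, 65.6), (44, 68.3), (48, 69.1), (52, 71.1), (56, 72.6)]
black [13.5776513  38.50710022] [-103.26911533  -88.9455887   -86.27920038]
tip row 231
430 [[  7.  -13.7   0.1]
 [ 11.1  -0.8   5.2]
 [ 12.1  12.5  11.6]]
```

View pics/crop1.png

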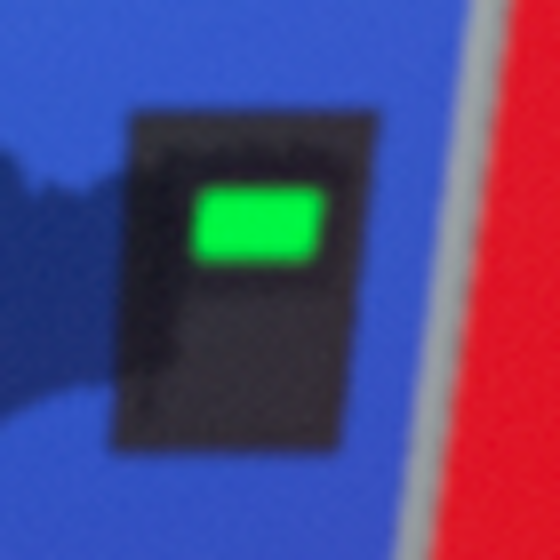

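Hinge at panel X≈20 mm, with the raised end at about X≈37 and z≈76 mm. The tip's rear-side edge sits 11 mm ahead of the TCP. I'll move above the on half so that edge lands about 13 mm behind the hinge.

```bash
python3 -m crank '[{"slide":[3.9,2.5,0],"twist":0},{"slide":[3.9,2.4,0],"twist":0},{"slide":[0,0,4.5],"twist":0},{"slide":[0,0,4.5],"twist":0},{"slide":[0,0,3],"twist":0}]'
python3 -m crank '[{"slide":[0,0,1.5],"twist":0},{"slide":[0,0,0],"twist":0}]'
python3 w.py w2
```

```text
t: 1.85
tool_pos: [0.5538, -0.3155, 0.1251]
tcp_rot: [-0.001, 0.99, 0.144, -0.001]
wrist_force: [-0.7, 0.7, -0.7]
finger_gap: 0.004
t: 2.05
tool_pos: [0.5528, -0.315, 0.11]
tcp_rot: [-0.002, 0.99, 0.144, -0.003]
wrist_force: [-0.8, 0.9, 0.0]
finger_gap: 0.0
tcp [ 0.5528 -0.315   0.11  ] yaw 16.57 gap 0.00024655521882658286 F [-0.8  0.9  0. ] t 2.05
yel
(array([124.5, 243.5]), np.int32(688), array([ 0.5076, -0.2279,  0.0613]))
grn
(array([136.1, 157.2]), np.int32(767), array([ 0.58  , -0.2324,  0.0769]))
(array([ 19.3, 160.4]), np.int32(756), array([ 0.5572, -0.1636,  0.0762]))
(array([101. , 166.5]), np.int32(429), array([ 0.5669, -0.2119,  0.0752]))
(array([258.4, 214.9]), np.int32(274), array([ 0.563 , -0.3148,  0.0731]))
(array([ 71.7, 175. ]), np.int32(28), array([ 0.5557, -0.1937,  0.0735]))
white
(array([ 68.4, 138.4]), np.int32(1776), array([ 0.5804, -0.195 ,  0.08  ]))
(array([84.7, 68.4]), np.int32(1087), array([ 0.6216, -0.2032,  0.0855]))
(array([ 67.1, 313.3]), np.int32(1064), array([ 0.3699, -0.1606,  0.0114]))
(array([481. , 218.6]), np.int32(689), array([ 0.5927, -0.5223,  0.0089]))
(array([174.2, 244.9]), np.int32(632), array([ 0.5169, -0.2636,  0.0614]))
```

View pics/w2.png

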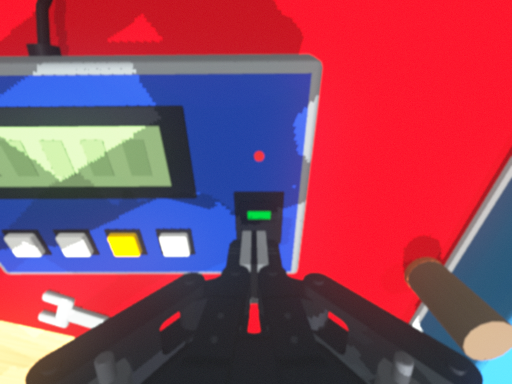

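The tips are lined up with the rocker: the green mark is at (258,215) and the tips at (254,235). Now pressing in small steps.

```bash
python3 -m crank '[{"slide":[0.1,0,1.0],"twist":0},{"slide":[0,0,0.7],"twist":0},{"slide":[0,0,0],"twist":0}]'
for i in 1; do python3 -m crank '[{"slide":[0,0,0.3],"twist":0},{"slide":[0,0,0],"twist":0}]'; done
python3 -m crank '[{"slide":[0,0,0.3],"twist":0},{"slide":[0,0,0],"twist":0}]'
```

```text
t: 2.4
tool_pos: [0.5557, -0.3154, 0.096]
tcp_rot: [-0.0, 0.99, 0.144, -0.0]
wrist_force: [0.0, -0.4, -0.1]
finger_gap: 0.0
t: 2.6
tool_pos: [0.556, -0.3155, 0.0934]
tcp_rot: [0.0, 0.99, 0.144, 0.0]
wrist_force: [0.1, -0.1, -0.2]
finger_gap: -0.001
t: 2.8
tool_pos: [0.5558, -0.3155, 0.0902]
tcp_rot: [-0.0, 0.99, 0.144, -0.0]
wrist_force: [0.9, 1.1, -1.2]
finger_gap: -0.001
```

```bash
python3 -m crank '[{"slide":[0,0,0.2],"twist":0},{"slide":[0,0,0],"twist":0}]'
python3 -m crank '[{"slide":[0,0,0.2],"twist":0},{"slide":[0,0,0],"twist":0}]'
python3 -m crank '[{"slide":[0,0,0.1],"twist":0},{"slide":[0,0,0],"twist":0}]'
```

```text
t: 3.0
tool_pos: [0.5562, -0.3157, 0.0885]
tcp_rot: [0.0, 0.99, 0.144, 0.0]
wrist_force: [0.2, 0.5, 1.2]
finger_gap: 0.003
t: 3.2
tool_pos: [0.5564, -0.3157, 0.0866]
tcp_rot: [0.0, 0.99, 0.143, 0.0]
wrist_force: [0.6, 0.5, 2.4]
finger_gap: 0.003
t: 3.4
tool_pos: [0.5563, -0.3157, 0.0855]
tcp_rot: [0.0, 0.99, 0.144, 0.0]
wrist_force: [0.6, 0.1, 2.1]
finger_gap: 0.005
```

```bash
python3 -m crank '[{"slide":[0,0,0.1],"twist":0},{"slide":[0,0,0],"twist":0}]'
python3 -m crank '[{"slide":[0,0,0.1],"twist":0},{"slide":[0,0,0],"twist":0}]'
```

```text
t: 3.6
tool_pos: [0.5563, -0.3157, 0.0844]
tcp_rot: [0.0, 0.99, 0.144, 0.0]
wrist_force: [1.5, -0.8, 3.2]
finger_gap: -0.001
t: 3.8
tool_pos: [0.5563, -0.3157, 0.0842]
tcp_rot: [0.0, 0.99, 0.144, 0.0]
wrist_force: [1.0, 0.4, 7.4]
finger_gap: -0.002
```

```bash
python3 -m crank '[{"slide":[0,0,0.1],"twist":0},{"slide":[0,0,0],"twist":0}]'
python3 -m crank '[{"slide":[0,0,-4],"twist":0},{"slide":[-3.3,0,0],"twist":0},{"slide":[0,-5,0],"twist":0},{"slide":[0,-4.9,0],"twist":0},{"slide":[0,0,0],"twist":0}]'
python3 w.py w3; python3 - <<'E'
from h import *
z=np.load('pics/w3.npz');P=pts(z['d'],z['K'],z['T'])
a=np.radians(16.9);ux=np.array([np.cos(a),np.sin(a)]);uy=np.array([-ux[1],ux[0]])
q=P[...,:2]-np.array([.504,-.2272]);X=q@ux*1000;Y=q@uy*1000;Z=P[...,2]*1000
for n,c,w in [('rocker',-99,5),('yel',0,5)]:
    print(n,[(x,round(float(np.median(Z[m])),1)) for x in range(-24,60,4) if (m:=(abs(Y-c)<w)&(abs(X-x)<2)).sum()>2])
E
```

```text
t: 4.0
tool_pos: [0.5564, -0.3158, 0.084]
tcp_rot: [0.001, 0.99, 0.144, 0.001]
wrist_force: [-0.6, 1.1, 12.2]
finger_gap: -0.004
t: 4.5
tool_pos: [0.4902, -0.2237, 0.1207]
tcp_rot: [-0.004, 0.989, 0.145, -0.004]
wrist_force: [-0.0, -0.5, 0.7]
finger_gap: 0.001
tcp [ 0.4902 -0.2237  0.1207] yaw 16.62 gap 0.0013434230035464817 F [-0.  -0.5  0.7] t 4.5
yel
(array([264.8, 196.9]), np.int32(706), array([ 0.506 , -0.2267,  0.0613]))
grn
(array([191.6,  93.9]), np.int32(3507), array([ 0.5614, -0.1627,  0.0774]))
(array([273.1,  90.2]), np.int32(1030), array([ 0.5783, -0.2088,  0.0783]))
(array([416.4, 157. ]), np.int32(440), array([ 0.5652, -0.3143,  0.069 ]))
(array([305.6,  85.5]), np.int32(85), array([ 0.5852, -0.2264,  0.0784]))
(array([171.2,  97.8]), np.int32(25), array([ 0.5559, -0.1515,  0.0767]))
white
(array([429.1, 156.9]), np.int32(836), array([ 0.5656, -0.3311,  0.0605]))
(array([316.1, 198. ]), np.int32(630), array([ 0.5163, -0.2632,  0.0614]))
(array([163.2, 198.4]), np.int32(580), array([ 0.483 , -0.1549,  0.0614]))
(array([214. , 198.6]), np.int32(576), array([ 0.4938, -0.1912,  0.0612]))
(array([158., 276.]), np.int32(537), array([ 0.3746, -0.154 ,  0.0118]))
rocker [(-24, 48.3), (-20, 49.6), (-16, 50.3), (-12, 51.4), (-8, 52.6), (-4, 53.6), (0, 54.4), (4, 67.7), (8, 67.6), (12, 66.8), (16, 66.4), (20, 65.9), (24, 66.1), (28, 67.3), (32, 68.9), (36, 69.9), (40, 67.8), (44, 67.7), (48, 67.6), (52, 68.5), (56, 69.8)]
yel [(-24, 48.4), (-20, 153.6), (-16, 50.7), (-12, 52.3), (-8, 59.7), (-4, 125.5), (0, 160.7), (4, 183.2), (8, 198.2), (12, 59.7), (16, 59.1), (20, 60.0), (24, 61.3), (28, 62.4), (32, 63.4), (36, 64.4), (40, 65.5), (44, 68.3), (48, 69.5), (52, 71.0), (56, 72.4)]
```

View pics/w3.png

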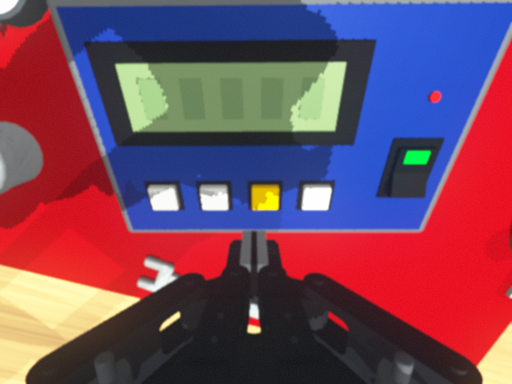

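The picture shows the rocker's rear half now parallel to the panel (profile 66→69.9 mm) and its front raised, so it is on. The yellow key is at (265,197), slightly to the right of the tips at (254,240). Next I'll let the arm settle and work out the correction.

```bash
python3 -m crank '[{"slide":[0,0,0],"twist":0},{"slide":[0,0,0],"twist":0}]'; cat > go.py <<'E'
import sys
from h import *
# target point of tip's front edge (tool +x 11 mm), world xyz of tip
s=get_state();M=R.from_quat(np.roll(s['tcp_rot'],-1)).as_matrix()
t=np.array([float(v) for v in sys.argv[1:4]])
print('slide cm',((M.T@(t-s['tool_pos'])-[.011,0,.017])*100).round(2))
E
python3 go.py .5055 -.2268 .0615
```

```text
t: 4.75
tool_pos: [0.4969, -0.231, 0.1222]
tcp_rot: [0.0, 0.99, 0.143, 0.0]
wrist_force: [-0.9, -0.4, 0.2]
finger_gap: 0.002
slide cm [-0.16 -0.16  4.37]
```

```bash
python3 -m crank '[{"slide":[-0.1,-0.2,2],"twist":0},{"slide":[0,0,1.8],"twist":0},{"slide":[0,0,0],"twist":0},{"slide":[0,0,0],"twist":0}]'
python3 go.py .5055 -.2268 .0615
python3 -m crank '[{"slide":[0,0,0.4],"twist":0},{"slide":[0,0,0],"twist":0}]'
python3 -m crank '[{"slide":[0,0,0.3],"twist":0},{"slide":[0,0,0],"twist":0}]'
python3 -m crank '[{"slide":[0,0,0.2],"twist":0},{"slide":[0,0,0],"twist":0}]'
```

```text
t: 5.15
tool_pos: [0.4949, -0.2291, 0.084]
tcp_rot: [-0.0, 0.99, 0.143, -0.0]
wrist_force: [-0.6, -0.3, 0.2]
finger_gap: 0.0
slide cm [-0.02  0.08  0.55]
t: 5.35
tool_pos: [0.4951, -0.2288, 0.0806]
tcp_rot: [0.0, 0.99, 0.143, 0.0]
wrist_force: [-1.3, -0.2, 0.3]
finger_gap: -0.002
t: 5.55
tool_pos: [0.4947, -0.2284, 0.0774]
tcp_rot: [0.0, 0.99, 0.144, 0.0]
wrist_force: [0.5, 0.5, -0.2]
finger_gap: 0.002
t: 5.75
tool_pos: [0.495, -0.2284, 0.0755]
tcp_rot: [0.0, 0.99, 0.144, 0.0]
wrist_force: [1.3, -0.1, 1.4]
finger_gap: 0.001
```

```bash
python3 -m crank '[{"slide":[0,0,0.2],"twist":0},{"slide":[0,0,0],"twist":0}]'
python3 -m crank '[{"slide":[0,0,0.1],"twist":0},{"slide":[0,0,0],"twist":0}]'
python3 -m crank '[{"slide":[0,0,0.1],"twist":0},{"slide":[0,0,0],"twist":0}]'
```

```text
t: 5.95
tool_pos: [0.4952, -0.2285, 0.0735]
tcp_rot: [0.0, 0.99, 0.143, 0.0]
wrist_force: [0.5, 0.7, 4.1]
finger_gap: 0.001
t: 6.15
tool_pos: [0.4953, -0.2285, 0.0732]
tcp_rot: [0.0, 0.99, 0.143, 0.001]
wrist_force: [0.3, 1.5, 7.9]
finger_gap: -0.003
t: 6.35
tool_pos: [0.4953, -0.2285, 0.0729]
tcp_rot: [0.0, 0.99, 0.143, 0.001]
wrist_force: [-1.1, 1.1, 13.3]
finger_gap: -0.002
```

The key met a hard stop after about 3.8 mm (13 N). Releasing, then moving to the drive box.

```bash
python3 -m crank '[{"slide":[0,0,-4],"twist":0},{"slide":[0,0,-4],"twist":8},{"slide":[0,0,-2],"twist":8},{"slide":[0,0,-1],"twist":8},{"slide":[0,0,0],"twist":0}]'
python3 -m crank '[{"slide":[-0.6,-5,0],"twist":0},{"slide":[-0.6,-5,0],"twist":0},{"slide":[-0.6,-5,0],"twist":0},{"slide":[-0.6,-5,0],"twist":0},{"slide":[-0.6,-5,0],"twist":0}]'
python3 -m crank '[{"slide":[-0.6,-5,0],"twist":0},{"slide":[-0.6,-5,0],"twist":0},{"slide":[-0.6,-5,0],"twist":0},{"slide":[-0.6,-5,0],"twist":0},{"slide":[0,-4.5,0],"twist":0}]'
python3 -m crank '[{"slide":[0,0,0],"twist":0},{"slide":[0,0,0],"twist":0},{"slide":[0,0,0],"twist":0}]'
python3 w.py w4; python3 - <<'E'
from m import *
z=np.load('pics/w4.npz');p=z['p'];P=pts(z['d'],z['K'],z['T'])
m=P.copy();print('red',*blob(p,P,(0,150,80),(10,255,255),(0,0,512,384)),sep='\n')
E
```

```text
t: 6.85
tool_pos: [0.4953, -0.2289, 0.1829]
tcp_rot: [0.001, 0.998, -0.066, 0.001]
wrist_force: [0.8, 0.4, -0.3]
finger_gap: 0.001
t: 7.35
tool_pos: [0.4963, 0.0233, 0.18]
tcp_rot: [0.0, 0.998, -0.064, -0.001]
wrist_force: [0.9, 0.3, -1.1]
finger_gap: 0.0
t: 7.85
tool_pos: [0.5038, 0.2681, 0.1797]
tcp_rot: [0.001, 0.998, -0.063, -0.002]
wrist_force: [1.1, -0.3, -0.6]
finger_gap: -0.002
t: 8.15
tool_pos: [0.5047, 0.2649, 0.1801]
tcp_rot: [0.001, 0.998, -0.065, -0.001]
wrist_force: [-0.4, -0.7, 0.1]
finger_gap: 0.001
tcp [0.5047 0.2649 0.1801] yaw -7.42 gap 0.0007906171172109272 F [-0.4 -0.7  0.1] t 8.15
yel
(array([334. ,  97.6]), np.int32(1969), array([0.5832, 0.1924, 0.0725]))
(array([ 21.8, 170.3]), np.int32(1189), array([0.5514, 0.4824, 0.0512]))
(array([331.6, 268.7]), np.int32(70), array([0.3716, 0.1816, 0.0141]))
(array([ 10. , 362.7]), np.int32(32), array([0.2761, 0.6491, 0.0199]))
(array([ 18.7, 161. ]), np.int32(3), array([0.5604, 0.4859, 0.0526]))
grn
(array([235.3, 126.4]), np.int32(734), array([0.5674, 0.2725, 0.0747]))
white
(array([317.5,  75. ]), np.int32(17065), array([0.6064, 0.2084, 0.075 ]))
(array([499.1, 196.9]), np.int32(1190), array([0.4596, 0.0149, 0.0479]))
(array([502.4,  57.5]), np.int32(907), array([0.5936, 0.015 , 0.0264]))
(array([191.5, 166.6]), np.int32(764), array([0.5325, 0.324 , 0.0526]))
(array([ 91.2, 262.5]), np.int32(725), array([0.4233, 0.4792, 0.0199]))
red
(array([425.8, 267.4]), np.int32(2600), array([0.3453, 0.06  , 0.0041]))
(array([ 55.4, 245.8]), np.int32(2400), array([0.418 , 0.5357, 0.0039]))
(array([348.3, 115.4]), np.int32(1878), array([0.5662, 0.185 , 0.0968]))
(array([324. , 157.2]), np.int32(1551), array([0.4978, 0.1921, 0.0039]))
(array([338.7,   6.7]), np.int32(1038), array([0.6402, 0.1872, 0.0867]))
```

View pics/w4.png

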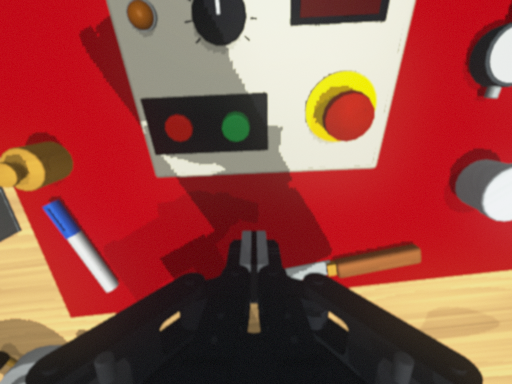

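The drive box picture shows green start at (235,126), red stop at (178,128) and the mushroom at (348,115). I'll aim the tip edge at the green button's centre.

```bash
python3 go.py .567 .2722 .0747
```

```text
slide cm [ 4.97 -1.58  8.86]
```

```bash
python3 -m crank '[{"slide":[2.5,-1.6,2.0],"twist":0},{"slide":[2.5,0,2.5],"twist":0},{"slide":[0,0,2.5],"twist":0},{"slide":[0,0,0],"twist":0},{"slide":[0,0,0],"twist":0}]'
python3 go.py .567 .2722 .0747
python3 w.py w5 | grep -A2 grn
```

```text
t: 8.7
tool_pos: [0.5566, 0.2739, 0.111]
tcp_rot: [0.001, 0.998, -0.066, -0.001]
wrist_force: [0.4, -0.6, 0.5]
finger_gap: 0.0
slide cm [-0.04  0.02  1.93]
grn
(array([253.8, 211.6]), np.int32(1146), array([0.5692, 0.2723, 0.0747]))
white
```

View pics/w5.png

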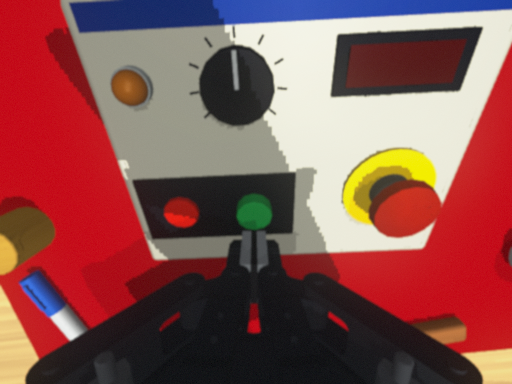

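Tips at (255,235) are directly in front of the green button at (254,212), well clear of the red button and the mushroom. Pressing now.

```bash
python3 -m crank '[{"slide":[0.1,0,1.0],"twist":0},{"slide":[0,0,0.7],"twist":0},{"slide":[0,0,0],"twist":0}]'
python3 -m crank '[{"slide":[0,0,0.4],"twist":0},{"slide":[0,0,0],"twist":0}]'
python3 -m crank '[{"slide":[0,0,0.3],"twist":0},{"slide":[0,0,0],"twist":0}]'
python3 -m crank '[{"slide":[0,0,0.2],"twist":0},{"slide":[0,0,0],"twist":0}]'
```

```text
t: 9.05
tool_pos: [0.5575, 0.2752, 0.0937]
tcp_rot: [0.0, 0.998, -0.065, -0.001]
wrist_force: [0.1, -0.7, 0.4]
finger_gap: -0.001
t: 9.25
tool_pos: [0.5586, 0.2756, 0.0904]
tcp_rot: [-0.0, 0.998, -0.065, 0.0]
wrist_force: [0.3, -0.2, -0.2]
finger_gap: -0.001
t: 9.45
tool_pos: [0.5589, 0.2757, 0.0875]
tcp_rot: [-0.0, 0.998, -0.065, 0.001]
wrist_force: [-0.2, -1.0, 1.9]
finger_gap: -0.001
t: 9.65
tool_pos: [0.5587, 0.2756, 0.0854]
tcp_rot: [-0.0, 0.998, -0.065, 0.0]
wrist_force: [1.1, 0.2, 1.9]
finger_gap: -0.005
```

```bash
python3 -m crank '[{"slide":[0,0,0.2],"twist":0},{"slide":[0,0,0],"twist":0}]'
python3 -m crank '[{"slide":[0,0,0.1],"twist":0},{"slide":[0,0,0],"twist":0}]'
python3 -m crank '[{"slide":[0,0,0.1],"twist":0},{"slide":[0,0,0],"twist":0}]'
```

```text
t: 9.85
tool_pos: [0.5588, 0.2757, 0.0849]
tcp_rot: [-0.0, 0.998, -0.065, 0.001]
wrist_force: [-1.2, -1.1, 10.4]
finger_gap: 0.005
t: 10.05
tool_pos: [0.5589, 0.2757, 0.0847]
tcp_rot: [-0.0, 0.998, -0.065, 0.001]
wrist_force: [-2.3, -1.9, 15.1]
finger_gap: -0.002
t: 10.25
tool_pos: [0.5589, 0.2757, 0.0846]
tcp_rot: [-0.001, 0.998, -0.065, 0.001]
wrist_force: [-3.2, -2.8, 20.6]
finger_gap: -0.004
```

Hard stop reached at 20 N after about 6 mm. Lifting and backing off to check.

```bash
python3 -m crank '[{"slide":[0,0,-4],"twist":0},{"slide":[-2,0,-4],"twist":0},{"slide":[-3,2,-1.5],"twist":0},{"slide":[0,0,0],"twist":0},{"slide":[0,0,0],"twist":0}]'
python3 w.py w6 >/dev/null; python3 - <<'E'
from m import *
p,d,K,T=snap('top','top1');P=pts(d,K,T);z=np.load('pics/top0.npz')
z0=pts(z['d'],z['K'],z['T'])
for n,lo,hi,b in [('start',(45,80,40),(85,255,255),(130,170,175,195)),('stop',(0,150,100),(10,255,255),(134,175,150,192)),('yel',(20,120,120),(35,255,255),(300,190,380,220)),('grn',(45,100,60),(85,255,255),(355,170,380,195)),('wh',(0,0,190),(180,50,255),(300,195,360,220))]:
    for t,a,Q in (('0',z['p'],z0),('1',p,P)): print(n,t,blob(a,Q,lo,hi,b)[:3])
w=np.load('pics/w6.npz');P=pts(w['d'],w['K'],w['T']);p=w['p']
print('wrist grn',blob(p,P,(45,80,40),(85,255,255),(0,0,512,384))[:1]);print('red',blob(p,P,(0,150,80),(10,255,255),(0,0,512,384))[:6])
cv2.imwrite('pics/fin.png',np.hstack([cv2.resize(x[:,:,::-1],(400,300)) for x in (p,read_camera('top')[0])]))
print(get_state()['wrist_force'],get_state()['t'])
E
```

```text
t: 10.75
tool_pos: [0.5051, 0.2619, 0.1765]
tcp_rot: [-0.0, 0.998, -0.065, -0.0]
wrist_force: [-0.3, 0.5, -0.2]
finger_gap: -0.004
start 0 [(array([158.9, 183.7]), np.int32(67), array([0.5643, 0.2715, 0.0736]))]
start 1 [(array([159.3, 183.4]), np.int32(56), array([0.5672, 0.2696, 0.0691])), (array([138., 173.]), np.int32(1), array([0.4944, 0.1948, 0.5914]))]
stop 0 [(array([141.6, 182.3]), np.int32(55), array([0.5708, 0.3202, 0.0682]))]
stop 1 []
yel 0 [(array([336.2, 202.6]), np.int32(44), array([ 0.5027, -0.2273,  0.0608]))]
yel 1 [(array([336.2, 202.6]), np.int32(44), array([ 0.5027, -0.227 ,  0.0617]))]
grn 0 [(array([366.7, 181. ]), np.int32(21), array([ 0.5621, -0.3162,  0.0724]))]
grn 1 [(array([366. , 180.6]), np.int32(23), array([ 0.5635, -0.3138,  0.0683]))]
wh 0 [(array([311.3, 211. ]), np.int32(41), array([ 0.4808, -0.1549,  0.0618])), (array([323.8, 206.9]), np.int32(40), array([ 0.4917, -0.1922,  0.0604])), (array([348.9, 198.5]), np.int32(39), array([ 0.5135, -0.2654,  0.0609]))]
wh 1 [(array([311.3, 211. ]), np.int32(41), array([ 0.4806, -0.1552,  0.0603])), (array([323.8, 206.9]), np.int32(40), array([ 0.4917, -0.1925,  0.0594])), (array([348.9, 198.5]), np.int32(39), array([ 0.5136, -0.2648,  0.0609]))]
wrist grn [(array([232. , 126.5]), np.int32(675), array([0.5682, 0.2724, 0.0692]))]
red [(array([427.6, 269.7]), np.int32(2561), array([0.3458, 0.0558, 0.0041])), (array([ 52.5, 250.2]), np.int32(2431), array([0.4182, 0.5357, 0.004 ])), (array([346. , 116.9]), np.int32(1946), array([0.5662, 0.185 , 0.0968])), (array([324.3, 160.3]), np.int32(1178), array([0.4966, 0.1878, 0.0039])), (array([335.9,   6.7]), np.int32(1077), array([0.6401, 0.1869, 0.0867]))]
[-0.64397036 -0.1731033   0.64227206] 10.9
```

View pics/fin.png

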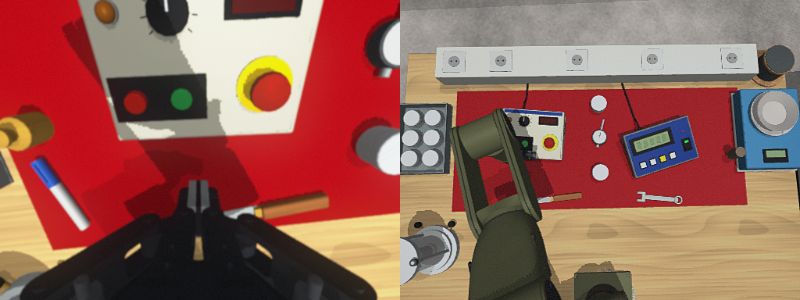

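```bash
python3 -c "
from cell import *
print(sign_off())"
```

```text
the job is handed in; nothing more can be done
None
```

I pressed all three controls in the order asked, using the shut fingertips, and handed the job in at about 11 s. `sign_off()` gives no verdict.

| Control | Press | Check afterwards |
|---|---|---|
| Mains rocker | To a hard stop, 12 N | Rear half lies parallel to the panel, front half raised |
| Yellow zero key | About 3.8 mm to a hard stop, 13 N, then released | Back at its original height in the final top view |
| Green start button | To a hard stop, 20 N | Face is 5.5 mm lower with the finger away (about 5.8 mm expected, within camera noise), so it stayed in |

- **Other controls and positions:** The white keys on either side of the yellow one, the far-left white key and the mushroom measure the same as before. The indicator has not moved, the drive box shows no visible shift, and nothing else on the mat looks disturbed.
- **Robot:** It ended clear of everything with near-zero wrist force.
- **Check that failed:** I could not measure the red stop button coming out. The arm hid it in the top view and my colour search missed it. The last wrist picture shows it, but I did not measure its height.

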